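# Hold a sprayed test panel over the bench dryer

## Task

Dry the red test panel: first turn the blue lever of the dryer's air valve to half open (45 degrees, at the yellow mark) and leave it there, then pick the red panel up by its grip and carry it over the row of paint tins to the dryer. Finish while still holding it still and level about 2 cm above the dryer's outlet, centred on the yellow-framed grille and square with it (long side along long side); its wet paint must never touch the dryer, and the tins and the blue panel stay where they are.

Things in the scene. Friction and masses are not known exactly. Their poses are not given: they have to be found in the camera images.
- red_panel: red metal plate 110 x 80 x 4 mm with a black grip bar upright on top. Origin: centre of its underside; x along the 110 mm side, z up. Bar: 60 mm along x, 16 mm thick (y), its top 60 mm above the underside, on a foot 64 x 30 mm whose top is at 14 mm: pinch the 16 mm from above. 0.13 to 0.25 kg. Starts on a stand, underside 40 mm above the bench. The one to dry; its place varies.
- red_stand_top (a point): middle of the red panel's aluminium stand, 40 mm above the bench where the panel rests; x along its 125 mm side. Stand fixed to the bench: base 125 x 90 mm, two rails under the plate's short ends, no lips. The blue panel has one like it.
- blue_panel: blue metal plate 110 x 80 x 4 mm with a black grip bar upright on top. Origin: centre of its underside; x along the 110 mm side, z up. Bar: 60 mm along x, 16 mm thick (y), its top 60 mm above the underside, on a foot 64 x 30 mm whose top is at 14 mm: pinch the 16 mm from above. 0.13 to 0.25 kg. Starts on a stand, underside 40 mm above the bench. A bystander: leave it.
- dryer: bench dryer, fixed: a grey box 150 mm (x) x 120 mm (y), its flat top 70 mm above the bench. Origin: centre of its underside, on the bench; z up. A pipe 22 mm thick, its axis 45 mm above the bench, runs from the box's +y side along +y to the brass ball valve.
- outlet (a point): centre of the outlet grille on the flat top of the dryer, 71 mm above the bench; axes are the dryer's, z up. The grille in its yellow frame is 110 mm (x) x 80 mm (y), flat, no rim.
- valve (a joint): turn of the valve lever, rad: 0 closed (lever along the dryer's +x, square to the pipe, red mark), 0.785 half open (yellow mark), 1.571 fully open (lever along the pipe, towards the dryer, its -y, green mark). Opens clockwise seen from above, about the upright axis through valve_pivot. Stops at 0 and 1.571; friction of 0.15 N m keeps it where left. Starts at 0 to 0.3.
- valve_grip (a point): middle of the blue lever handle, 75 mm out from the pivot, 101 mm above the bench; x points out along the lever, away from the pivot, z up. Handle: a straight bar from 35 to 110 mm out, 14 mm thick, 22 mm high (90 to 112 mm above the bench): pinch its thickness from above, tool at this point.
- valve_pivot (a point): fixed point on the lever's turning axis, at handle height (101 mm above the bench), 170 mm from the outlet's centre along the dryer's +y; axes are the dryer's. A white disc with the marks, 110 mm across, lies below the lever, its top 80 mm above the bench.
- white_tin: closed steel paint tin labelled white, 80 mm across, 105 mm high, standing on the bench in a row between the panel stands and the dryer. Origin: centre of its underside. Loose, 0.7 kg, a bystander.
- green_tin: closed steel paint tin labelled green, 74 mm across, 120 mm high, standing on the bench in a row between the panel stands and the dryer. Origin: centre of its underside. Loose, 0.7 kg, a bystander.
- orange_tin: closed steel paint tin labelled orange, 76 mm across, 95 mm high, standing on the bench in a row between the panel stands and the dryer. Origin: centre of its underside. Loose, 0.7 kg, a bystander.
Not all that is in view belongs to the job. There is more than one size of the red_panel; the one meant has the size given above.

How it is judged:
By the outcome, as a careful person would: the job done as asked, in the order asked, and still so for the second after the job is handed in, while the arm keeps its last pose, push and grip.
It also fails if it takes over 59 s, if anything falls off the work surface, if the arm or the gripper's body presses on something with over 40 N, if the wrist force passes 120 N, or if a joint passes its speed limit or range.

## Robot

A 6-joint arm with a two-finger parallel gripper is mounted at the origin on the work surface. World frame = base frame: x ahead of the robot, y to its left, z up, the work surface at z = 0. Lengths are in mm, angles in rad, forces in N, time in s.
With the tool pointing down it reaches from about 275 to 750 mm from the base axis. Payload 10.2 kg.
Tool frame: the origin (TCP) lies between the finger pads; the fingertips stand 25 mm ahead of it and the grasp point (between the pads) lies 6 mm ahead of it; z points along the fingers, y is the line along which they close (so a half turn about z gives the same grasp; the last joint's range is limited). The gripper opens to 85 mm and grips with 20 to 120 N. Pads are 22 mm wide; open, the fingers measure 114 mm over their backs; the gripper's body (76 mm by 85 mm) begins 54 mm behind the grasp point. The pads swing forward as they close: fully open they stand 13 mm farther back than shut.
Start: joints at [1.08, 0.313, 1.498, -0, 1.331, -0.223], TCP at [138.933, 506.289, 236.294] pointing down, gripper open.
Joint ranges: [-2.94, 2.94], [-0.97, 2.17], [0.19, 2.56], [-1.23, 4.37], [0.02, 3.11], [-2.88, 2.88]. Speed limits (rad/s): [2.39, 2.39, 3.01, 3.14, 3.14, 3.14].

## Interface

Orientations are given as a unit quaternion [w, x, y, z].
In Python, from rig import ctrl, eyes, finish_job gives the robot as it stands.
- The arm moves only by the tool step_arm, never from a script. Its argument "increments" is a list of rows, each an object of numbers: "dx", "dy", "dz": the shift along the tool's x, y, z in units of 25 mm (1.0 is 25 mm); "wx", "wy", "wz": the turn, a rotation vector about the tool's x, y, z in units of 6 degrees (1.0 is 6 degrees). A call has 1 to 5 rows; each row shifts and turns the commanded pose from where the row before left it, along the tool's axes as they then stand; what a row does not reach is not made up. A row lasts 1/10 s, in which the tool goes at most 50 mm and 8.59 degrees, less where a joint would pass 70% of its speed; a pose out of reach is approached as far as the arm can. A call is refused whole if a number of a shift passes 1 or a number of a turn 1, either way. A call with a gripper value outside its range is refused whole. "fingers" is the finger opening in mm, from 0 to 85.4, set as the call begins (left out, the last holds). The fingers move at their own pace and stop on an object; "squeeze" is the grip in N (left out, the last holds). Time passes only in rows, so rows that do not move let the fingers close. It gives the time, the measured TCP pose, the force, the opening and the grip force at its end, in the units of the state.
- ctrl.sense(): the state, without advancing time (a new reading comes with each control period).
- eyes.capture(name): name is "side" or "top"; returns a dict with "frame" (420x560x3 uint8, blue, green, red), "fx", "fy", "cx", "cy" (pixels), "k1" (the pictures are not rectified: a ray, as slopes to the right and down, at radius r is drawn at 1 + k1 r^2 times it, then the intrinsics apply), "R" (3x3) and "t" (3): a world point X has camera coordinates R X + t. Camera axes: x right, y down, z forward; pixel columns grow to the right and rows downward; lengths in mm; the calibration is good to about 2 mm. A picture is of the moment at which its call begins. There is no depth.
- finish_job(): hands the job in; it is judged then, once.
Trained networks look in the newest picture that a camera, given by its name, has taken for a name from the list of things; names that differ only in an ending like _2 or _b are one class to them, and where a whole thing is asked for, a point or a joint stands for the part that bears it (a point fixed in the world has none). Each returns a list of dicts, best first, with "p" (0 to 1); they miss things now and then, are a little off and sometimes report something else, mostly with a low value. They report only what shows in the picture. A call takes as long as a camera call. They do not tell look-alikes from the thing itself.
- eyes.cut_out(camera, label): "mask" (420x560 bool, what is visible of it).
- eyes.landmark_of(camera, label): "point" ([x, y, z] in mm, in the coordinates of the camera as it stood for that picture, good to about 4 mm: a listed point, or the origin of a listed thing).
The state is a dict: "time_s": time; "joints": joint angles; "dq": joint speeds; "tau": joint torques, N m; "eef_pos": TCP position; "ee_rot": TCP orientation; "force": force on the tool from outside, world axes, zero at the start; "wrist_torque": the same for the moment, N m; "grip_width": opening from 0.0 (shut) to 1.0 (fully open); "grip_force": force on a finger pad.
Only numpy, scipy, OpenCV 4.12 (cv2) and the standard library are available. Lean on these libraries where they do the work, as an engineer would, in place of code of your own. Each camera call takes 0.05 s, during which the arm holds its last target. There are 200 camera calls.

## Working session

There is one attempt and no reset: what is moved stays moved. The work goes in short steps, Python scripts to look and compute and a tool call to move; the robot and the scene stay as the last step left them, time stands still between calls to the robot, and variables do not carry over. Pictures are saved under pics/ and viewed, at most 10 in all, crops included, and the job is handed in when it is done.

Besides the shell and the picture viewer there is one more tool, called after "Request:" as name(argument=value, ...), one argument or row to a line, values as JSON. step_arm: Moves the arm, as the interface text tells. Its arguments: {"type":"object","properties":{"increments":{"type":"array"},"fingers":{"type":"number"},"squeeze":{"type":"number"}},"required":["increments"]}

```bash
ls; mkdir -p pics; cat > h.py <<'E'
import numpy as np, cv2, json
from rig import ctrl, eyes, finish_job
def cap(n): return eyes.capture(n)
def w(c,p): return c["R"].T@(np.array(p)-np.array(c["t"]).ravel())
def proj(c,X):
    p=np.array(c["R"])@np.array(X)+np.array(c["t"]).ravel(); s=p[:2]/p[2]; s=s*(1+c["k1"]*(s@s))
    return np.array([c["fx"]*s[0]+c["cx"],c["fy"]*s[1]+c["cy"]])
def ray(c,u,v,z):
    d=np.array([(u-c["cx"])/c["fx"],(v-c["cy"])/c["fy"]]); s=d.copy()
    for _ in range(20): s=d/(1+c["k1"]*(s@s))
    R=np.array(c["R"]);o=-R.T@np.array(c["t"]).ravel(); g=R.T@np.array([s[0],s[1],1])
    return o+g*(z-o[2])/g[2]
E
python3 - <<'E'
from h import *
L="red_panel blue_panel red_stand_top dryer outlet valve_grip valve_pivot white_tin green_tin orange_tin".split()
ims=[]
for n in("side","top"):
    c=cap(n); ims.append(c["frame"]); cv2.imwrite(f"pics/{n}0.png",c["frame"])
    print(n,"cam",(-c["R"].T@np.array(c["t"]).ravel()).round())
    for l in L:
        for d in eyes.landmark_of(n,l)[:3]:
            X=w(c,d["point"]); print(l,round(d["p"],2),X.round(1),proj(c,X).round())
print(ctrl.sense())
E
```

```text
pics
side cam [  32. -611.  670.]
red_panel 0.91 [ 626.9 -237.    35.3] [355. 258.]
red_panel 0.8 [ 796.  -305.8   -3.2] [420. 247.]
red_panel 0.63 [ 624.9 -419.6    1. ] [429. 314.]
blue_panel 0.82 [ 465.1 -276.9   36.4] [322. 309.]
dryer 0.91 [537.4 188.8   2.8] [206. 211.]
outlet 0.62 [538.4 184.6  71. ] [204. 190.]
valve_grip 0.93 [634.3 322.9  99.3] [200. 151.]
valve_pivot 0.69 [566.1 354.6 104.6] [173. 154.]
white_tin 0.93 [680.6 -63.6   0. ] [311. 226.]
white_tin 0.29 [ 461.7 -274.6   35.7] [320. 310.]
green_tin 0.9 [545.1 -61.8   3.5] [273. 251.]
orange_tin 0.59 [ 4.305e+02 -6.110e+01  3.000e-01] [237. 277.]
orange_tin 0.44 [681.7 -64.4   3.1] [312. 225.]
top cam [ 415.  -12. 1072.]
red_panel 0.96 [ 624.1 -233.9   41.8] [361. 208.]
red_panel 0.81 [ 792.2 -303.4   -1. ] [375. 152.]
red_panel 0.58 [ 6.268e+02 -4.190e+02  4.000e-01] [425. 205.]
blue_panel 0.57 [ 467.9 -279.8   37.6] [386. 266.]
blue_panel 0.52 [532.3 184.3  -0. ] [206. 258.]
red_stand_top 0.71 [ 622.2 -236.    46.9] [362. 209.]
dryer 0.87 [532.3 183.2  -5. ] [207. 258.]
outlet 0.74 [535.1 189.8  67.3] [199. 254.
[... 267 characters left out ...]
1.1, 'joints': array([ 1.07959735e+00,  3.12892416e-01,  1.49769763e+00, -1.75645969e-05,
        1.33098771e+00, -2.23420756e-01]), 'dq': array([-6.58299637e-05, -6.45920905e-04,  1.20317005e-03, -2.40345789e-03,
        5.19677094e-04,  1.09396423e-03]), 'tau': array([-1.67681403e-03, -4.12159753e+01, -2.59903014e+01, -2.80318509e-04,
        6.28821563e-04,  9.89861547e-06]), 'eef_pos': array([138.94009242, 506.2900821 , 236.29895068]), 'ee_rot': array([1.05976829e-05, 1.33487379e-01, 9.91050513e-01, 3.99522210e-06]), 'force': array([-0.11001005,  0.67340481, -0.22588987]), 'wrist_torque': array([ 0.00690077, -0.0514607 ,  0.00654062]), 'grip_force': 0.0, 'grip_width': 1.0005315221924498}
```

```bash
python3 - <<'E'
import cv2
t=cv2.imread("pics/top0.png"); cv2.imwrite("pics/t1.png",cv2.resize(t[100:400,80:480],(800,600),interpolation=cv2.INTER_CUBIC))
s=cv2.imread("pics/side0.png"); cv2.imwrite("pics/s1.png",cv2.resize(s[100:400,80:480],(800,600),interpolation=cv2.INTER_CUBIC))
E
```

```text
(no output)
```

View pics/t1.png

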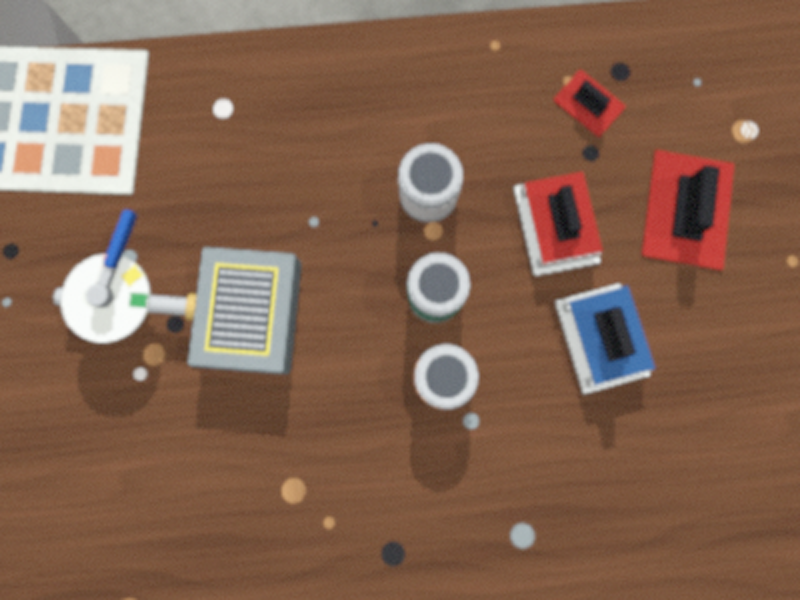

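View pics/s1.png

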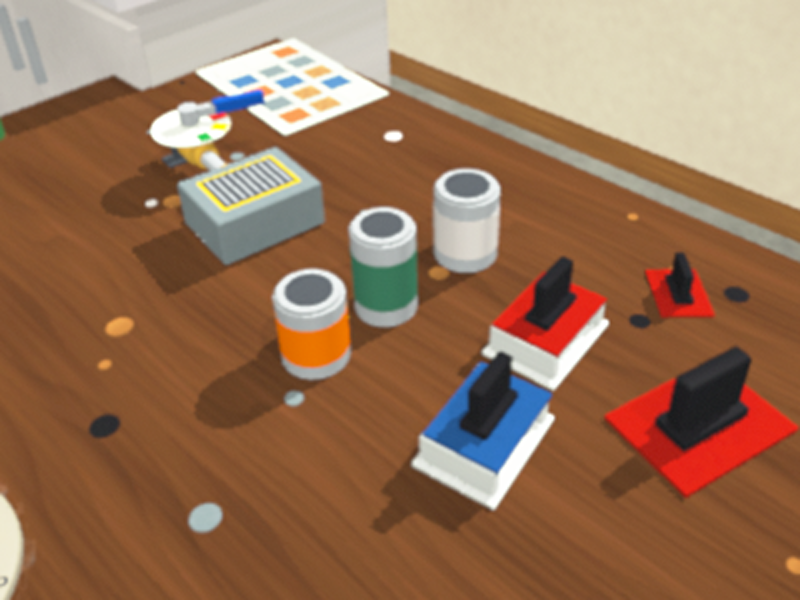

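Red candidates in the top picture are the plate on its stand at (361,208), a small one on the bench at (375,152) and a large one on the bench at (425,205). The description (110 x 80 mm, on a stand) fits the first, so next I measure its size, heading, the grille and the lever, and check a crop.

```bash
cat > m.py <<'E'
from h import *
def rect(c,mask,z):
    m=mask.astype(np.uint8)
    n,l,s,_=cv2.connectedComponentsWithStats(m); k=1+np.argmax(s[1:,4])
    cn=max(cv2.findContours((l==k).astype(np.uint8),cv2.RETR_EXTERNAL,cv2.CHAIN_APPROX_NONE)[0],key=cv2.contourArea)
    P=np.array([ray(c,u,v,z)[:2] for u,v in cn.reshape(-1,2)],np.float32)
    b=cv2.boxPoints(cv2.minAreaRect(P)); e=[b[1]-b[0],b[2]-b[1]]
    if np.linalg.norm(e[0])<np.linalg.norm(e[1]): e=e[::-1]
    a=np.degrees(np.arctan2(e[0][1],e[0][0]))%180
    return b.mean(0).round(1),[round(float(np.linalg.norm(x)),1) for x in e],round(a,1),P
def window(m,uv,r):
    o=np.zeros_like(m);u,v=map(int,uv);o[max(v-r,0):v+r,max(u-r,0):u+r]=m[max(v-r,0):v+r,max(u-r,0):u+r];return o
def hsvm(c,lo,hi): return cv2.inRange(cv2.cvtColor(c["frame"],cv2.COLOR_BGR2HSV),np.array(lo),np.array(hi))>0
E
python3 - <<'E'
from m import *
for n in("top","side"):
    c=cap(n)
    red=hsvm(c,(0,190,110),(6,255,255))|hsvm(c,(174,190,110),(180,255,255))
    for X in([625,-235,44],[796,-305,4],[625,-419,4]):
        print(n,"red",rect(c,window(red,proj(c,X),24 if X[2]>40 else 32),X[2])[:3])
    y=hsvm(c,(22,120,120),(34,255,255)); print("grille",rect(c,window(y,proj(c,[537,186,71]),40),71)[:3])
    bl=hsvm(c,(105,140,70),(125,255,255)); print("lever",rect(c,window(bl,proj(c,[631,325,101]),30),110)[:3])
    y=window(y,proj(c,[600,310,80]),20); 
    if y.any(): v,u=np.nonzero(y); print("ymark",ray(c,u.mean(),v.mean(),80).round(1))
    g=hsvm(c,(55,150,80),(80,255,255)); g=window(g,proj(c,[557,305,80]),15)
    if g.any(): v,u=np.nonzero(g); print("gmark",ray(c,u.mean(),v.mean(),80).round(1))
    cv2.imwrite(f"pics/crop_{n}.png",cv2.resize(c["frame"][180:240,325:400] if n=="top" else c["frame"][215:300,310:400],None,fx=5,fy=5))
E
```

```text
Traceback (most recent call last):
  File "m.py", line 4, in rect
    n,l,s,_=cv2.connectedComponentsWithStats(m); k=1+np.argmax(s[1:,4])
                                                     ~~~~~~~~~^^^^^^^^^
ValueError: attempt to get argmax of an empty sequence
```

```bash
cat > run1.py <<'E'
from m import *
for n in("top","side"):
    c=cap(n); H=cv2.cvtColor(c["frame"],cv2.COLOR_BGR2HSV)
    red=(((H[...,0]<8)|(H[...,0]>172))&(H[...,1]>165)&(H[...,2]>80))
    cv2.imwrite(f"pics/crop_{n}.png",cv2.resize(c["frame"][180:240,325:400] if n=="top" else c["frame"][215:300,310:400],None,fx=5,fy=5))
    def t(name,m,uv,r,z):
        try: print(n,name,*rect(c,window(m,uv,r),z)[:3])
        except Exception as e: print(n,name,"none",H[int(uv[1])-2:int(uv[1])+14:5,int(uv[0])+10])
    for X in([625,-235,44],[796,-305,4],[625,-419,4]): t("red",red,proj(c,X),26 if X[2]>40 else 34,X[2])
    y=hsvm(c,(20,90,110),(36,255,255)); t("grille",y,proj(c,[537,186,71]),40,71)
    bl=hsvm(c,(100,130,60),(128,255,255)); t("lever",bl,proj(c,[631,325,101]),30,110)
    t("ymark",y,proj(c,[600,310,80]),15,80)
    g=hsvm(c,(50,120,60),(85,255,255)); t("gmark",g,proj(c,[557,305,80]),15,80)
E
python3 run1.py
```

```text
top red [ 626.6 -236.2] [106.5, 76.5] 6.5
top red [ 791.8 -300.6] [83.8, 61.6] 43.2
top red [ 628.6 -416.4] [152.6, 111.2] 164.5
top grille [535.4 185.3] [108.3, 78.4] 170.8
top lever [629.2 323.4] [70.2, 16.4] 157.4
top ymark [587.3 319.4] [18.1, 13.6] 123.6
top gmark [556.3 312. ] [12.5, 7.5] 85.3
side red [ 625.8 -235.1] [111.9, 81.1] 6.0
side red [ 792.4 -303.8] [86.6, 64.5] 42.8
side red [ 630.2 -417.6] [156.2, 114.2] 164.1
side grille [537.1 183.7] [112.2, 83.2] 170.7
side lever [623.8 310. ] [68.6, 43.8] 156.7
side ymark [539.6 283.3] [23.5, 23.3] 67.8
side gmark [558.9 309.7] [11.3, 11.0] 131.9
```

View pics/crop_top.png

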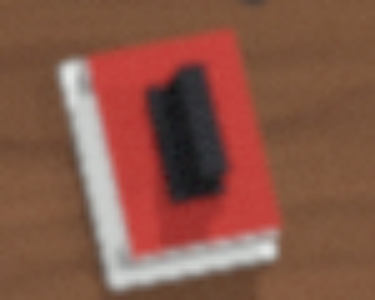

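The crop shows one whole red plate with its black bar on the white/aluminium stand, about 110 x 80 mm. The other two measure about 85 x 63 and 155 x 113 mm, so it's the right one: (626,-236), heading 6.3°.

The dryer heading is -9.2°, the lever is now at about -22.6° in the world, and the half-open mark is at -54.2°.

Request:
step_arm(
  increments=[
    {"wz": 0.6},
    {"wz": 0.6},
    {"dx": -1},
    {"dx": -1},
    {"dx": -1},
  ],
  fingers=50,
  squeeze=40,
)

```text
invalid input at $.increments[0]: expected keys dx, dy, dz, wx, wy, wz
```

Request:
step_arm(
  increments=[
    {"dx": -1},
    {"dx": -1},
    {"dx": -1},
    {"dx": -1},
    {"dx": -1},
  ],
)

```text
invalid input at $.increments[0]: expected keys dx, dy, dz, wx, wy, wz
```

Request:
step_arm(
  increments=[
    {"dx": -1},
    {"dx": -1},
    {"dx": -1},
    {"dx": -1},
    {"dx": -1},
  ],
)

```text
invalid input at $.increments[0]: expected keys dx, dy, dz, wx, wy, wz
```

Request:
step_arm(
  increments=[
    {"dx": -1,"dy": 0.4},
    {"dx": -1,"dy": 0.4},
    {"dx": -1,"dz": 0.5},
    {"dx": -1,"dz": 0.5},
    {"dx": -1,"dz": 0.5},
  ],
)

```text
invalid input at $.increments[0]: expected keys dx, dy, dz, wx, wy, wz
```

```bash
cat > g.py <<'E'
import sys
from h import *
from scipy.spatial.transform import Rotation as Ro
def go(x,y,z,a):  # a: wanted world angle of tool y, deg
    s=ctrl.sense(); q=s["ee_rot"]; R=Ro.from_quat([q[1],q[2],q[3],q[0]]).as_matrix()
    d=np.array([x,y,z])-s["eef_pos"]; cur=np.degrees(np.arctan2(R[1,1],R[0,1]))
    dw=(a-cur+90)%180-90; t=np.radians(cur+dw)
    ty=np.array([np.cos(t),np.sin(t),0]); tx=np.cross(ty,[0,0,-1])
    if tx@R[:,0]<0: tx,ty=-tx,-ty
    print("t",round(s["time_s"],2),"pos",s["eef_pos"].round(1),"yawY",cur.round(1),"tilt",R[:,2].round(3),"F",s["force"].round(1),"grip",round(s["grip_force"],1),round(s["grip_width"]*85.4,1),"j",s["joints"].round(2))
    print("wz first",round(-dw/6,2),"then units dx,dy,dz",(d@tx/25).round(2),(d@ty/25).round(2),round(-d[2]/25,2))
if __name__=="__main__": go(*map(float,sys.argv[1:]))
E
python3 g.py 632.6 323.8 106 67.4
```

```text
t 1.25 pos [138.9 506.3 236.3] yawY 74.7 tilt [-0.  0. -1.] F [-0.5 -0.1 -0.2] grip 0.0 85.2 j [ 1.08  0.31  1.5   0.    1.33 -0.22]
wz first 1.21 then units dx,dy,dz -21.04 0.85 5.21
```

All keys are required in each row.

Request:
step_arm(
  increments=[
    {"dx": 0,"dy": 0,"dz": 0,"wx": 0,"wy": 0,"wz": 0.6},
    {"dx": 0,"dy": 0,"dz": 0,"wx": 0,"wy": 0,"wz": 0.6},
    {"dx": -1,"dy": 0,"dz": 0,"wx": 0,"wy": 0,"wz": 0},
    {"dx": -1,"dy": 0,"dz": 0,"wx": 0,"wy": 0,"wz": 0},
    {"dx": -1,"dy": 0,"dz": 0,"wx": 0,"wy": 0,"wz": 0},
  ],
  fingers=50,
  squeeze=40,
)

```text
time_s: 1.75
eef_pos: [208.9, 477.2, 236.3]
ee_rot: [0.0, 0.195, 0.981, 0.0]
force: [-1.0, -0.7, -0.3]
grip_width: 0.58
grip_force: 0.0
```

Request:
step_arm(
  increments=[
    {"dx": -1,"dy": 0,"dz": 0,"wx": 0,"wy": 0,"wz": 0},
    {"dx": -1,"dy": 0,"dz": 0,"wx": 0,"wy": 0,"wz": 0},
    {"dx": -1,"dy": 0,"dz": 0,"wx": 0,"wy": 0,"wz": 0},
    {"dx": -1,"dy": 0,"dz": 0,"wx": 0,"wy": 0,"wz": 0},
    {"dx": -1,"dy": 0,"dz": 0,"wx": 0,"wy": 0,"wz": 0},
  ],
)

```text
time_s: 2.25
eef_pos: [324.6, 429.1, 236.3]
ee_rot: [0.0, 0.196, 0.981, 0.0]
force: [0.6, -0.2, -0.2]
grip_width: 0.586
grip_force: 0.0
```

Request:
step_arm(
  increments=[
    {"dx": -1,"dy": 0,"dz": 0,"wx": 0,"wy": 0,"wz": 0},
    {"dx": -1,"dy": 0,"dz": 0,"wx": 0,"wy": 0,"wz": 0},
    {"dx": -1,"dy": 0,"dz": 0,"wx": 0,"wy": 0,"wz": 0},
    {"dx": -1,"dy": 0,"dz": 0,"wx": 0,"wy": 0,"wz": 0},
    {"dx": -1,"dy": 0,"dz": 0,"wx": 0,"wy": 0,"wz": 0},
  ],
)

```text
time_s: 2.75
eef_pos: [440.0, 381.2, 236.3]
ee_rot: [-0.0, 0.195, 0.981, -0.0]
force: [-0.4, 0.5, -0.3]
grip_width: 0.587
grip_force: 0.0
```

Request:
step_arm(
  increments=[
    {"dx": -1,"dy": 0.4,"dz": 0,"wx": 0,"wy": 0,"wz": 0},
    {"dx": -1,"dy": 0.4,"dz": 0,"wx": 0,"wy": 0,"wz": 0},
    {"dx": -1,"dy": 0,"dz": 0.5,"wx": 0,"wy": 0,"wz": 0},
    {"dx": -1,"dy": 0,"dz": 0.5,"wx": 0,"wy": 0,"wz": 0},
    {"dx": -1,"dy": 0,"dz": 0.5,"wx": 0,"wy": 0,"wz": 0},
  ],
)

```text
time_s: 3.25
eef_pos: [563.1, 351.8, 198.1]
ee_rot: [-0.0, 0.195, 0.981, -0.0]
force: [-0.4, -0.1, -0.2]
grip_width: 0.588
grip_force: 0.0
```

```bash
python3 g.py 632.6 323.8 106 67.4
```

```text
t 3.25 pos [563.1 351.8 198.1] yawY 67.5 tilt [-0. -0. -1.] F [-0.4 -0.1 -0.2] grip 0.0 50.2 j [ 0.38  0.65  1.07  0.    1.41 -0.8 ]
wz first 0.01 then units dx,dy,dz -3.0 0.03 3.69
```

Request:
step_arm(
  increments=[
    {"dx": -1,"dy": 0,"dz": 0,"wx": 0,"wy": 0,"wz": 0},
    {"dx": -1,"dy": 0,"dz": 0,"wx": 0,"wy": 0,"wz": 0},
    {"dx": -1,"dy": 0,"dz": 0.2,"wx": 0,"wy": 0,"wz": 0},
    {"dx": 0,"dy": 0,"dz": 1,"wx": 0,"wy": 0,"wz": 0},
    {"dx": 0,"dy": 0,"dz": 0.5,"wx": 0,"wy": 0,"wz": 0},
  ],
)

```text
time_s: 3.75
eef_pos: [631.2, 322.9, 153.7]
ee_rot: [-0.001, 0.196, 0.981, -0.001]
force: [-0.2, 0.3, -1.0]
grip_width: 0.587
grip_force: 0.0
```

```bash
python3 - <<'E'
from h import *
c=cap("side"); p=proj(c,[632,324,101]).astype(int); print(p)
a=c["frame"][p[1]-50:p[1]+50,p[0]-60:p[0]+60]
c=cap("top"); p=proj(c,[632,324,101]).astype(int); print(p)
b=c["frame"][p[1]-50:p[1]+50,p[0]-60:p[0]+60]
cv2.imwrite("pics/a2.png",cv2.resize(np.hstack([a,b]),(800,333),interpolation=cv2.INTER_CUBIC))
for n in("side","top"):
  for l in("valve_grip","valve_pivot"):
    for d in eyes.landmark_of(n,l)[:1]: cc=c if n=="top" else None; print(n,l,d["p"],w(c,d["point"]).round(1) if cc else "")
E
python3 g.py 632.6 323.8 106 67.4
```

```text
[199 150]
[140 218]
side valve_grip 0.69 
side valve_pivot 0.88 
top valve_grip 0.56 [627.2 323.3 102.7]
top valve_pivot 0.97 [562.7 350.6 101. ]
t 4.05 pos [631.6 323.9 157.9] yawY 67.5 tilt [ 0.002  0.001 -1.   ] F [ 0.5 -0.7 -0. ] grip 0.0 50.1 j [ 0.31  0.79  0.93  0.    1.41 -0.87]
wz first 0.01 then units dx,dy,dz -0.04 0.01 2.08
```

View pics/a2.png

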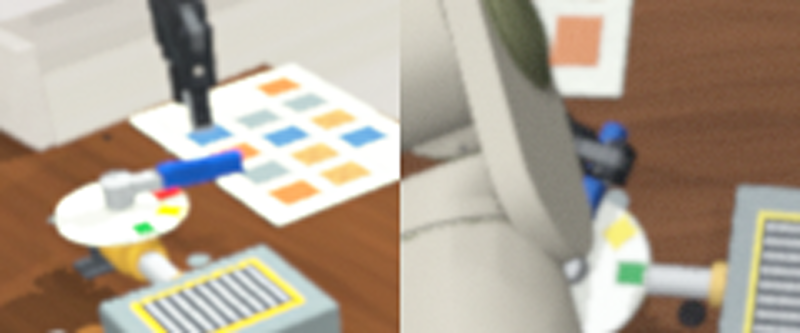

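The side view (left) shows the finger just above the lever's middle, near (199,150). The top view (right) has the gripper straddling the blue handle, with lever showing on both sides. Descending and closing.

Request:
step_arm(
  increments=[
    {"dx": 0,"dy": 0,"dz": 0.7,"wx": 0,"wy": 0,"wz": 0},
    {"dx": 0,"dy": 0,"dz": 0.7,"wx": 0,"wy": 0,"wz": 0},
    {"dx": 0,"dy": 0,"dz": 0.65,"wx": 0,"wy": 0,"wz": 0},
    {"dx": 0,"dy": 0,"dz": 0,"wx": 0,"wy": 0,"wz": 0},
  ],
)

```text
time_s: 4.45
eef_pos: [630.7, 323.4, 103.7]
ee_rot: [-0.001, 0.195, 0.981, -0.001]
force: [-0.6, -0.1, -0.1]
grip_width: 0.585
grip_force: 0.0
```

Request:
step_arm(
  increments=[
    {"dx": 0,"dy": 0,"dz": 0,"wx": 0,"wy": 0,"wz": 0},
    {"dx": 0,"dy": 0,"dz": 0,"wx": 0,"wy": 0,"wz": 0},
    {"dx": 0,"dy": 0,"dz": 0,"wx": 0,"wy": 0,"wz": 0},
    {"dx": 0,"dy": 0,"dz": 0,"wx": 0,"wy": 0,"wz": 0},
    {"dx": 0,"dy": 0,"dz": 0,"wx": 0,"wy": 0,"wz": 0},
  ],
  fingers=0,
  squeeze=30,
)

```text
time_s: 4.95
eef_pos: [632.2, 323.9, 106.7]
ee_rot: [0.001, 0.196, 0.981, 0.001]
force: [0.1, 1.8, 6.7]
grip_width: 0.154
grip_force: 31.9
```

```bash
python3 g.py 632.6 323.8 106 67.4
```

```text
t 4.95 pos [632.2 323.9 106.7] yawY 67.4 tilt [ 0.003  0.001 -1.   ] F [0.1 1.8 6.7] grip 31.9 13.2 j [ 0.31  0.84  0.99  0.    1.31 -0.87]
wz first 0.01 then units dx,dy,dz -0.02 0.0 0.03
```

Request:
step_arm(
  increments=[
    {"dx": 0.013,"dy": -0.274,"dz": 0,"wx": 0,"wy": 0,"wz": 0.88},
    {"dx": 0.013,"dy": -0.274,"dz": 0,"wx": 0,"wy": 0,"wz": 0.88},
    {"dx": 0.013,"dy": -0.274,"dz": 0,"wx": 0,"wy": 0,"wz": 0.88},
    {"dx": 0.013,"dy": -0.274,"dz": 0,"wx": 0,"wy": 0,"wz": 0.88},
    {"dx": 0,"dy": 0,"dz": 0,"wx": 0,"wy": 0,"wz": 0},
  ],
)

```text
time_s: 5.45
eef_pos: [616.8, 301.0, 106.8]
ee_rot: [0.001, 0.373, 0.928, 0.001]
force: [-0.5, 3.0, 4.9]
grip_width: 0.147
grip_force: 32.0
```

Request:
step_arm(
  increments=[
    {"dx": 0.013,"dy": -0.274,"dz": 0,"wx": 0,"wy": 0,"wz": 0.88},
    {"dx": 0.013,"dy": -0.274,"dz": 0,"wx": 0,"wy": 0,"wz": 0.88},
    {"dx": 0,"dy": 0,"dz": 0,"wx": 0,"wy": 0,"wz": 0},
    {"dx": 0,"dy": 0,"dz": 0,"wx": 0,"wy": 0,"wz": 0},
  ],
)

```text
time_s: 5.85
eef_pos: [606.6, 292.4, 106.7]
ee_rot: [0.001, 0.456, 0.89, 0.001]
force: [-1.2, 3.5, 6.4]
grip_width: 0.151
grip_force: 32.0
```

```bash
python3 g.py 607.0 292.1 106 35.8; python3 - <<'E'
from m import *
c=cap("side"); p=proj(c,[600,320,101]).astype(int)
cv2.imwrite("pics/a3.png",cv2.resize(c["frame"][p[1]-50:p[1]+50,p[0]-60:p[0]+60],None,fx=5,fy=5,interpolation=cv2.INTER_CUBIC))
E
```

```text
t 5.85 pos [606.6 292.4 106.7] yawY 35.8 tilt [ 0.002  0.002 -1.   ] F [-1.2  3.5  6.4] grip 32.0 12.9 j [ 0.28  0.75  1.15  0.    1.24 -0.35]
wz first -0.01 then units dx,dy,dz -0.02 0.0 0.03
```

View pics/a3.png

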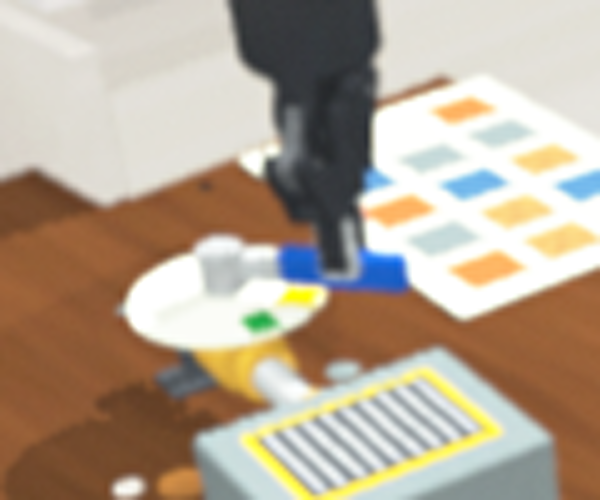

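The side view shows the lever turned to lie above the yellow mark, held by the fingers. Releasing and rising, then measuring it.

Request:
step_arm(
  increments=[
    {"dx": 0,"dy": 0,"dz": 0,"wx": 0,"wy": 0,"wz": 0},
    {"dx": 0,"dy": 0,"dz": 0,"wx": 0,"wy": 0,"wz": 0},
    {"dx": 0,"dy": 0,"dz": 0,"wx": 0,"wy": 0,"wz": 0},
    {"dx": 0,"dy": 0,"dz": -0.5,"wx": 0,"wy": 0,"wz": 0},
    {"dx": 0,"dy": 0,"dz": -1,"wx": 0,"wy": 0,"wz": 0},
  ],
  fingers=45,
)

```text
time_s: 6.4
eef_pos: [605.4, 291.3, 141.8]
ee_rot: [-0.001, 0.456, 0.89, -0.001]
force: [0.2, -0.1, 0.4]
grip_width: 0.525
grip_force: 0.0
```

Request:
step_arm(
  increments=[
    {"dx": 0,"dy": 0,"dz": -1,"wx": 0,"wy": 0,"wz": 0},
    {"dx": 0,"dy": 0,"dz": -1,"wx": 0,"wy": 0,"wz": 0},
    {"dx": 0,"dy": 0,"dz": -1,"wx": 0,"wy": 0,"wz": 0},
    {"dx": 0,"dy": 0,"dz": -1,"wx": 0,"wy": 0,"wz": -1},
    {"dx": 0,"dy": 0,"dz": 0,"wx": 0,"wy": 0,"wz": -1},
  ],
)

```text
time_s: 6.9
eef_pos: [607.1, 291.9, 247.7]
ee_rot: [0.003, 0.358, 0.934, 0.002]
force: [0.1, -0.0, -0.2]
grip_width: 0.527
grip_force: 0.0
```

Request:
step_arm(
  increments=[
    {"dx": 0,"dy": 0,"dz": 0,"wx": 0,"wy": 0,"wz": -1},
    {"dx": 0,"dy": 0,"dz": 0,"wx": 0,"wy": 0,"wz": -1},
    {"dx": 0,"dy": 0,"dz": 0,"wx": 0,"wy": 0,"wz": -1},
    {"dx": 0,"dy": 0,"dz": 0,"wx": 0,"wy": 0,"wz": -1},
    {"dx": 0,"dy": 0,"dz": 0,"wx": 0,"wy": 0,"wz": -1},
  ],
)

```text
time_s: 7.4
eef_pos: [606.2, 291.6, 243.5]
ee_rot: [0.0, 0.104, 0.995, 0.0]
force: [0.8, -0.2, -0.2]
grip_width: 0.526
grip_force: 0.0
```

Request:
step_arm(
  increments=[
    {"dx": 0,"dy": 0,"dz": 0,"wx": 0,"wy": 0,"wz": -1},
    {"dx": 0,"dy": 0,"dz": 0,"wx": 0,"wy": 0,"wz": -1},
    {"dx": 0,"dy": 0,"dz": 0,"wx": 0,"wy": 0,"wz": -1},
    {"dx": 0,"dy": 0,"dz": 0,"wx": 0,"wy": 0,"wz": -0.1},
  ],
)

```text
time_s: 7.8
eef_pos: [606.2, 291.6, 243.4]
ee_rot: [0.0, -0.056, 0.998, 0.0]
force: [-0.2, 0.1, 0.4]
grip_width: 0.527
grip_force: 0.0
```

```bash
python3 g.py 626 -235.7 240 96.3; python3 - <<'E'
from m import *
for n in("side","top"):
    c=cap(n); bl=hsvm(c,(100,150,60),(128,255,255))
    for z in(104,112): print(n,*rect(c,window(bl,proj(c,[605,294,101]),22),z)[:3])
E
```

```text
t 7.8 pos [606.2 291.6 243.4] yawY 96.5 tilt [ 0.001  0.    -1.   ] F [-0.2  0.1  0.4] grip 0.0 45.0 j [ 0.27  0.65  0.96 -0.    1.53 -1.41]
wz first 0.03 then units dx,dy,dz 1.53 -21.05 0.14
side [603.7 289.2] [81.4, 35.7] 120.8
side [595.6 276.4] [80.3, 35.2] 120.8
top [604.9 293.2] [70.5, 13.9] 123.7
top [603.3 290.6] [69.9, 13.8] 123.7
```

Request:
step_arm(
  increments=[
    {"dx": 0,"dy": -1,"dz": 0,"wx": 0,"wy": 0,"wz": 0},
    {"dx": 0,"dy": -1,"dz": 0,"wx": 0,"wy": 0,"wz": 0},
    {"dx": 0,"dy": -1,"dz": 0,"wx": 0,"wy": 0,"wz": 0},
    {"dx": 0,"dy": -1,"dz": 0,"wx": 0,"wy": 0,"wz": 0},
    {"dx": 0,"dy": -1,"dz": 0,"wx": 0,"wy": 0,"wz": 0},
  ],
)

```text
time_s: 8.4
eef_pos: [620.1, 166.4, 242.9]
ee_rot: [0.0, -0.054, 0.999, -0.0]
force: [1.1, 0.4, -0.6]
grip_width: 0.526
grip_force: 0.0
```

Request:
step_arm(
  increments=[
    {"dx": 0.2,"dy": -1,"dz": 0,"wx": 0,"wy": 0,"wz": 0},
    {"dx": 0.2,"dy": -1,"dz": 0,"wx": 0,"wy": 0,"wz": 0},
    {"dx": 0.2,"dy": -1,"dz": 0,"wx": 0,"wy": 0,"wz": 0},
    {"dx": 0.2,"dy": -1,"dz": 0,"wx": 0,"wy": 0,"wz": 0},
    {"dx": 0.2,"dy": -1,"dz": 0,"wx": 0,"wy": 0,"wz": 0},
  ],
)

```text
time_s: 8.9
eef_pos: [608.9, 39.4, 242.9]
ee_rot: [0.0, -0.054, 0.999, -0.0]
force: [-0.3, 0.1, -0.6]
grip_width: 0.529
grip_force: 0.0
```

```bash
cat > lev.py <<'E'
from m import *
for n in("top","side"):
    c=cap(n); bl=hsvm(c,(100,150,60),(128,255,255)); 
    print(n,*rect(c,window(bl,proj(c,[605,294,101]),22),109)[:3])
    m=window(bl,proj(c,[605,294,101]),22).astype(bool); v,u=np.nonzero(m); print("cen",ray(c,u.mean(),v.mean(),105)[:2].round(1))
    # fit: rendered silhouette of the handle box vs mask
    best=[]
    for a in np.arange(-66,-44,.5):
        for r0 in (35,):
            for ddx in(-3,-1.5,0,1.5,3):
              for ddy in(-3,-1.5,0,1.5,3):
                t=np.radians(a);e=np.array([np.cos(t),np.sin(t)]);k=np.array([-e[1],e[0]]);pv=np.array([563.4+ddx,352.6+ddy])
                P=np.array([proj(c,[*(pv+e*r+k*s),z]) for r in(35,110) for s in(-7,7) for z in(90,112)],np.float32)
                S=8; img=np.zeros((420,560),np.uint8); cv2.fillConvexPoly(img,(cv2.convexHull(P)*16).astype(np.int32),1,cv2.LINE_8,4)
                best.append((np.sum((img>0)&m)/np.sum((img>0)|m),a,ddx,ddy))
    best.sort(reverse=True); print([tuple(round(float(x),2) for x in b) for b in best[:3]],"wavg a",round(float(np.average([b[1] for b in best[:25]])),1))
    y=rect(c,window(hsvm(c,(20,90,110),(36,255,255)),proj(c,[537,186,71]),40),71); print("grille",*y[:3])
    cv2.imwrite(f"pics/lev_{n}.png",cv2.resize(c["frame"][190:290,95:215],None,fx=6,fy=6,interpolation=cv2.INTER_CUBIC))
E
python3 lev.py
```

```text
top [603.8 291.6] [70.0, 14.8] 125.6
cen [605.  291.4]
[(0.52, -53.0, 0.0, 1.5), (0.52, -52.5, -3.0, 3.0), (0.52, -53.5, -3.0, -1.5)] wavg a -54.2
grille [516.  225.7] [60.3, 12.3] 2.9
side [598.6 281.2] [80.7, 35.4] 120.8
cen [602.7 286.7]
[(0.57, -48.0, -1.5, -3.0), (0.57, -49.0, -3.0, 0.0), (0.57, -50.5, -1.5, 0.0)] wavg a -51.9
grille [538.  183.6] [110.2, 83.2] 170.7
```

View pics/lev_top.png

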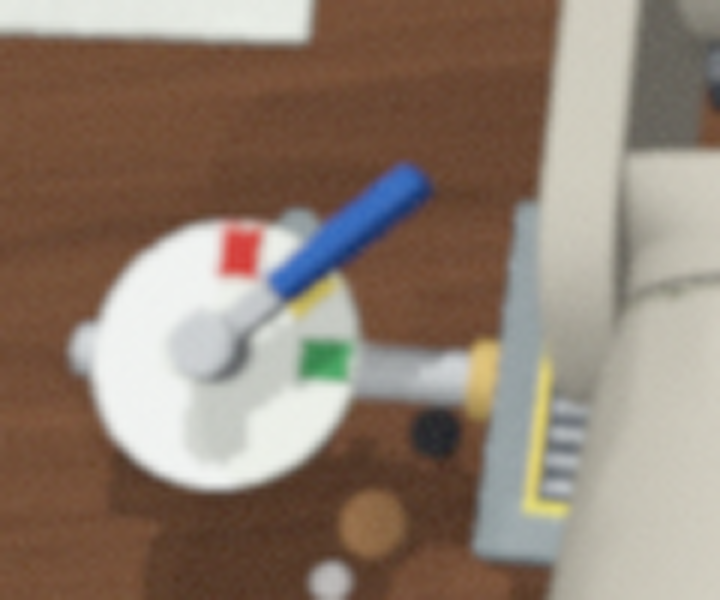

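The unobstructed top view shows the lever pointing over the yellow mark, measured at -54.4° against the -54.2° wanted. The valve is done, so now the panel.

Request:
step_arm(
  increments=[
    {"dx": 0,"dy": -1,"dz": 0,"wx": 0,"wy": 0,"wz": 0},
    {"dx": 0,"dy": -1,"dz": 0,"wx": 0,"wy": 0,"wz": 0},
    {"dx": 0,"dy": -1,"dz": 0,"wx": 0,"wy": 0,"wz": 0},
    {"dx": 0,"dy": -1,"dz": 0,"wx": 0,"wy": 0,"wz": 0},
    {"dx": 0,"dy": -1,"dz": 0,"wx": 0,"wy": 0,"wz": 0},
  ],
)

```text
time_s: 9.5
eef_pos: [623.2, -84.1, 242.8]
ee_rot: [0.0, -0.055, 0.998, 0.0]
force: [-0.5, 0.6, -0.3]
grip_width: 0.529
grip_force: 0.0
```

Request:
step_arm(
  increments=[
    {"dx": 0,"dy": -1,"dz": 0,"wx": 0,"wy": 0,"wz": 0},
    {"dx": 0,"dy": -1,"dz": 0,"wx": 0,"wy": 0,"wz": 0},
    {"dx": 0,"dy": -1,"dz": 0,"wx": 0,"wy": 0,"wz": 0},
    {"dx": 0,"dy": -1,"dz": 0,"wx": 0,"wy": 0,"wz": 0},
    {"dx": 0,"dy": -1,"dz": 0,"wx": 0,"wy": 0,"wz": 0},
  ],
)

```text
time_s: 10.0
eef_pos: [637.2, -208.3, 242.8]
ee_rot: [0.0, -0.055, 0.998, 0.0]
force: [0.9, -1.0, -0.6]
grip_width: 0.525
grip_force: 0.0
```

```bash
python3 g.py 626 -235.7 88 96.3
```

```text
t 10.0 pos [ 637.2 -208.3  242.8] yawY 96.3 tilt [ 0.  0. -1.] F [ 0.9 -1.  -0.6] grip 0.0 44.9 j [-0.49  0.65  0.97  0.    1.52 -2.17]
wz first -0.0 then units dx,dy,dz 0.57 -1.04 6.19
```

Request:
step_arm(
  increments=[
    {"dx": 0.57,"dy": -1,"dz": 0.5,"wx": 0,"wy": 0,"wz": 0},
    {"dx": 0,"dy": -0.04,"dz": 1,"wx": 0,"wy": 0,"wz": 0},
    {"dx": 0,"dy": 0,"dz": 1,"wx": 0,"wy": 0,"wz": 0},
    {"dx": 0,"dy": 0,"dz": 0.8,"wx": 0,"wy": 0,"wz": 0},
    {"dx": 0,"dy": 0,"dz": 0,"wx": 0,"wy": 0,"wz": 0},
  ],
)

```text
time_s: 10.5
eef_pos: [624.8, -234.3, 157.2]
ee_rot: [-0.002, -0.055, 0.998, 0.002]
force: [-0.2, -0.5, -0.1]
grip_width: 0.528
grip_force: 0.0
```

```bash
python3 - <<'E'
from h import *
im=[]
for n in("side","top"):
    c=cap(n); p=proj(c,[626,-236,90]).astype(int); im.append(cv2.resize(c["frame"][p[1]-45:p[1]+45,p[0]-45:p[0]+45],(400,400),interpolation=cv2.INTER_CUBIC))
    for d in eyes.landmark_of(n,"red_panel")[:3]: print(n,round(d["p"],2),w(c,d["point"]).round(1))
cv2.imwrite("pics/p1.png",np.hstack(im))
E
python3 g.py 626 -235.7 88 96.3
```

```text
side 0.77 [ 627.9 -422.    -1.6]
side 0.69 [ 795.2 -303.3   -1.4]
top 0.81 [ 627.4 -414.8    1.7]
top 0.58 [ 794.2 -301.2   -2.2]
t 10.7 pos [ 626.3 -235.5  161.8] yawY 96.4 tilt [ 0.002 -0.001 -1.   ] F [-0.6 -0.8 -0.4] grip 0.0 44.7 j [-0.53  0.69  1.11 -0.    1.34 -2.22]
wz first 0.01 then units dx,dy,dz 0.01 -0.01 2.95
```

View pics/p1.png

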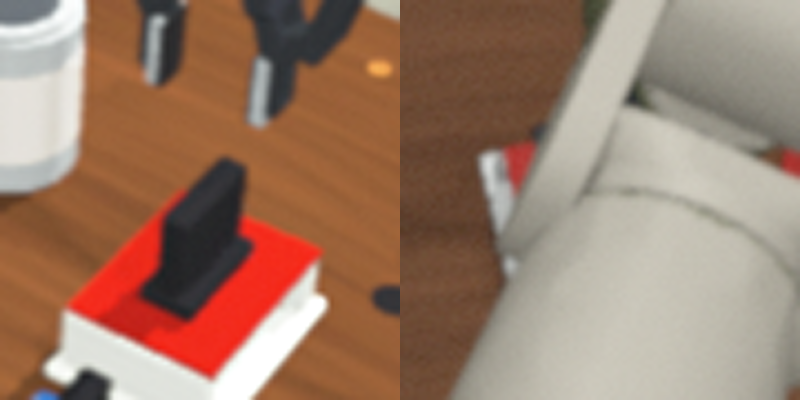

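The side view shows the fingers open on both sides above the bar and centred on it. Descending, closing with 60 N and lifting.

Request:
step_arm(
  increments=[
    {"dx": 0,"dy": 0,"dz": 1,"wx": 0,"wy": 0,"wz": 0},
    {"dx": 0,"dy": 0,"dz": 1,"wx": 0,"wy": 0,"wz": 0},
    {"dx": 0,"dy": 0,"dz": 0.6,"wx": 0,"wy": 0,"wz": 0},
    {"dx": 0,"dy": 0,"dz": 0.3,"wx": 0,"wy": 0,"wz": 0},
    {"dx": 0,"dy": 0,"dz": 0,"wx": 0,"wy": 0,"wz": 0},
  ],
)

```text
time_s: 11.2
eef_pos: [625.7, -235.4, 87.5]
ee_rot: [-0.0, -0.056, 0.998, 0.0]
force: [0.1, -0.4, 0.6]
grip_width: 0.53
grip_force: 0.0
```

Request:
step_arm(
  increments=[
    {"dx": 0,"dy": 0,"dz": 0,"wx": 0,"wy": 0,"wz": 0},
    {"dx": 0,"dy": 0,"dz": 0,"wx": 0,"wy": 0,"wz": 0},
    {"dx": 0,"dy": 0,"dz": 0,"wx": 0,"wy": 0,"wz": 0},
    {"dx": 0,"dy": 0,"dz": 0,"wx": 0,"wy": 0,"wz": 0},
    {"dx": 0,"dy": 0,"dz": 0,"wx": 0,"wy": 0,"wz": 0},
  ],
  fingers=0,
  squeeze=60,
)

```text
time_s: 11.7
eef_pos: [626.1, -235.7, 88.9]
ee_rot: [0.001, -0.056, 0.998, -0.001]
force: [-1.5, 1.8, 6.1]
grip_width: 0.167
grip_force: 59.3
```

```bash
python3 g.py 626 -235.7 88 96.3
```

```text
t 11.7 pos [ 626.1 -235.7   88.9] yawY 96.4 tilt [ 0.002 -0.001 -1.   ] F [-1.5  1.8  6.1] grip 59.3 14.2 j [-0.53  0.76  1.18  0.    1.2  -2.22]
wz first 0.01 then units dx,dy,dz 0.01 -0.0 0.04
```

Request:
step_arm(
  increments=[
    {"dx": 0,"dy": 0,"dz": -0.4,"wx": 0,"wy": 0,"wz": 0},
    {"dx": 0,"dy": 0,"dz": -0.8,"wx": 0,"wy": 0,"wz": 0},
    {"dx": 0,"dy": 0,"dz": -1,"wx": 0,"wy": 0,"wz": 0},
    {"dx": 0,"dy": 0,"dz": -1,"wx": 0,"wy": 0,"wz": 0},
    {"dx": 0,"dy": 0,"dz": -1,"wx": 0,"wy": 0,"wz": 0},
  ],
)

```text
time_s: 12.2
eef_pos: [625.4, -235.4, 193.9]
ee_rot: [-0.0, -0.056, 0.998, 0.0]
force: [0.0, -0.7, -1.8]
grip_width: 0.168
grip_force: 58.6
```

Request:
step_arm(
  increments=[
    {"dx": 0,"dy": 0,"dz": -1,"wx": 0,"wy": 0,"wz": 0},
    {"dx": 0,"dy": 0,"dz": -0.6,"wx": 0,"wy": 0,"wz": 0},
    {"dx": 0,"dy": 0,"dz": 0,"wx": 0,"wy": 0,"wz": 0.9},
    {"dx": 0,"dy": 0,"dz": 0,"wx": 0,"wy": 0,"wz": 0.9},
    {"dx": 0,"dy": 0,"dz": 0,"wx": 0,"wy": 0,"wz": 0.78},
  ],
)

```text
time_s: 12.7
eef_pos: [625.4, -235.4, 232.9]
ee_rot: [-0.0, 0.081, 0.997, 0.0]
force: [0.0, 0.7, -0.5]
grip_width: 0.168
grip_force: 58.6
```

```bash
python3 g.py 536.6 184.5 230 80.75; python3 - <<'E'
from m import *
c=cap("side"); H=cv2.cvtColor(c["frame"],cv2.COLOR_BGR2HSV)
X=ctrl.sense()["eef_pos"]-[0,0,45]; print(X.round(1))
red=(((H[...,0]<8)|(H[...,0]>172))&(H[...,1]>165)&(H[...,2]>80))
print(*rect(c,window(red,proj(c,X),30),X[2])[:3])
E
```

```text
t 12.7 pos [ 625.4 -235.4  232.9] yawY 80.7 tilt [-0.  0. -1.] F [ 0.   0.7 -0.5] grip 58.6 14.4 j [-0.53  0.65  1.   -0.    1.5  -1.94]
wz first -0.01 then units dx,dy,dz 6.21 16.01 0.12
[ 625.4 -235.4  187.8]
[ 623.5 -236.6] [114.7, 85.2] 170.2
```

Lifted and turned square with the grille, underside at about 184 mm. Carrying it over the tins.

Request:
step_arm(
  increments=[
    {"dx": 0.2,"dy": 0.5,"dz": 0,"wx": 0,"wy": 0,"wz": 0},
    {"dx": 0.4,"dy": 1,"dz": 0,"wx": 0,"wy": 0,"wz": 0},
    {"dx": 0.4,"dy": 1,"dz": 0,"wx": 0,"wy": 0,"wz": 0},
    {"dx": 0.4,"dy": 1,"dz": 0,"wx": 0,"wy": 0,"wz": 0},
    {"dx": 0.4,"dy": 1,"dz": 0,"wx": 0,"wy": 0,"wz": 0},
  ],
)

```text
time_s: 13.25
eef_pos: [598.5, -116.2, 232.8]
ee_rot: [-0.0, 0.079, 0.997, 0.0]
force: [-0.0, -0.3, -0.6]
grip_width: 0.171
grip_force: 58.7
```

Request:
step_arm(
  increments=[
    {"dx": 0.4,"dy": 1,"dz": 0,"wx": 0,"wy": 0,"wz": 0},
    {"dx": 0.4,"dy": 1,"dz": 0,"wx": 0,"wy": 0,"wz": 0},
    {"dx": 0.4,"dy": 1,"dz": 0,"wx": 0,"wy": 0,"wz": 0},
    {"dx": 0.4,"dy": 1,"dz": 0,"wx": 0,"wy": 0,"wz": 0},
    {"dx": 0.4,"dy": 1,"dz": 0,"wx": 0,"wy": 0,"wz": 0},
  ],
)

```text
time_s: 13.75
eef_pos: [568.9, 15.1, 232.9]
ee_rot: [-0.0, 0.079, 0.997, -0.0]
force: [0.5, -0.3, -1.1]
grip_width: 0.169
grip_force: 58.7
```

Request:
step_arm(
  increments=[
    {"dx": 0.4,"dy": 1,"dz": 0,"wx": 0,"wy": 0,"wz": 0},
    {"dx": 0.4,"dy": 1,"dz": 0,"wx": 0,"wy": 0,"wz": 0},
    {"dx": 0.4,"dy": 1,"dz": 0,"wx": 0,"wy": 0,"wz": 0},
    {"dx": 0.4,"dy": 1,"dz": 0,"wx": 0,"wy": 0,"wz": 0},
    {"dx": 0.4,"dy": 1,"dz": 0,"wx": 0,"wy": 0,"wz": 0},
  ],
)

```text
time_s: 14.25
eef_pos: [539.3, 146.4, 232.9]
ee_rot: [0.0, 0.079, 0.997, -0.0]
force: [-0.3, 0.7, -1.3]
grip_width: 0.171
grip_force: 58.7
```

Request:
step_arm(
  increments=[
    {"dx": 0.2,"dy": 0.8,"dz": 0,"wx": 0,"wy": 0,"wz": 0},
    {"dx": 0,"dy": 0.4,"dz": 0,"wx": 0,"wy": 0,"wz": 0},
    {"dx": 0,"dy": 0,"dz": 0,"wx": 0,"wy": 0,"wz": 0},
  ],
)

```text
time_s: 14.55
eef_pos: [539.7, 176.5, 232.7]
ee_rot: [0.0, 0.078, 0.997, 0.0]
force: [0.4, -0.4, -1.2]
grip_width: 0.169
grip_force: 58.7
```

```bash
python3 g.py 536.6 184.5 140 80.75
```

```text
t 14.55 pos [539.7 176.5 232.7] yawY 81.0 tilt [ 0. -0. -1.] F [ 0.4 -0.4 -1.2] grip 58.7 14.4 j [ 0.11  0.41  1.37 -0.    1.36 -1.3 ]
wz first 0.05 then units dx,dy,dz 0.17 0.3 3.71
```

Request:
step_arm(
  increments=[
    {"dx": 0.17,"dy": 0.3,"dz": 0,"wx": 0,"wy": 0,"wz": 0.05},
    {"dx": 0,"dy": 0,"dz": 0.8,"wx": 0,"wy": 0,"wz": 0},
    {"dx": 0,"dy": 0,"dz": 0.8,"wx": 0,"wy": 0,"wz": 0},
    {"dx": 0,"dy": 0,"dz": 0.6,"wx": 0,"wy": 0,"wz": 0},
    {"dx": 0,"dy": 0,"dz": 0,"wx": 0,"wy": 0,"wz": 0},
  ],
)

```text
time_s: 15.05
eef_pos: [535.8, 183.2, 175.7]
ee_rot: [-0.002, 0.082, 0.997, -0.0]
force: [1.3, 0.2, -2.1]
grip_width: 0.167
grip_force: 58.7
```

```bash
cat > fin.py <<'E'
from m import *
c=cap("side"); H=cv2.cvtColor(c["frame"],cv2.COLOR_BGR2HSV)
X=ctrl.sense()["eef_pos"]-[0,0,44.9]
red=(((H[...,0]<8)|(H[...,0]>172))&(H[...,1]>165)&(H[...,2]>80))
print("panel by TCP",X.round(1),"seen",*rect(c,window(red,proj(c,X),32),X[2])[:3])
p=proj(c,[537,185,100]).astype(int)
cv2.imwrite("pics/fin.png",cv2.resize(c["frame"][p[1]-70:p[1]+60,p[0]-70:p[0]+60],(600,600),interpolation=cv2.INTER_CUBIC))
for d in eyes.landmark_of("side","red_panel")[:3]: print(round(d["p"],2),w(c,d["point"]).round(1))
E
python3 fin.py; python3 g.py 536.6 184.5 140 80.75
```

```text
panel by TCP [536.4 183.4 132.3] seen [532.8 174.6] [109.7, 83.4] 170.3
0.66 [ 628.7 -421.6    2.8]
0.55 [538.3 182.3 125.2]
0.28 [545.4 -61.9   1.8]
t 15.15 pos [536.9 183.6 178.1] yawY 80.6 tilt [ 0. -0. -1.] F [ 0.4  0.  -0.5] grip 58.7 14.8 j [ 0.12  0.45  1.45 -0.    1.24 -1.28]
wz first -0.03 then units dx,dy,dz 0.02 0.04 1.53
```

Request:
step_arm(
  increments=[
    {"dx": 0.02,"dy": 0.04,"dz": 0.3,"wx": 0,"wy": 0,"wz": -0.03},
    {"dx": 0,"dy": 0,"dz": 0,"wx": 0,"wy": 0,"wz": 0},
    {"dx": 0,"dy": 0,"dz": 0,"wx": 0,"wy": 0,"wz": 0},
    {"dx": 0,"dy": 0,"dz": 0,"wx": 0,"wy": 0,"wz": 0},
  ],
)

```text
time_s: 15.55
eef_pos: [536.4, 185.0, 170.4]
ee_rot: [0.0, 0.08, 0.997, 0.0]
force: [0.7, -0.4, -1.8]
grip_width: 0.17
grip_force: 58.7
```

```bash
python3 fin.py; python3 g.py 536.6 184.5 140 80.75
```

```text
panel by TCP [536.4 185.  125.4] seen [535.9 181.5] [112.3, 84.3] 168.9
0.92 [ 794.9 -302.7   -4.7]
0.82 [535.1 185.7 115.6]
0.76 [ 627.4 -423.5    1.6]
t 15.65 pos [536.4 185.  170.3] yawY 80.8 tilt [ 0.  0. -1.] F [-0.5  0.7 -1.3] grip 58.7 14.7 j [ 0.13  0.46  1.46 -0.    1.22 -1.28]
wz first 0.0 then units dx,dy,dz -0.01 -0.02 1.21
```

View pics/fin.png

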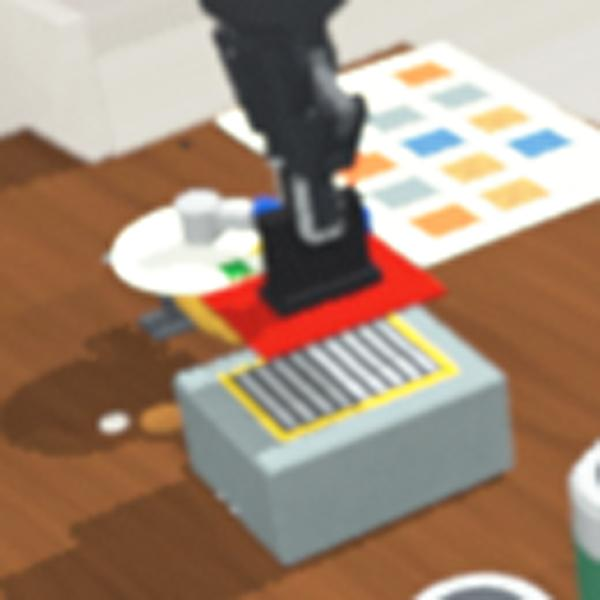

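The panel hangs level and square above the grille, with nothing touching. Final slow descent.

Request:
step_arm(
  increments=[
    {"dx": 0,"dy": 0,"dz": 0.4,"wx": 0,"wy": 0,"wz": 0},
    {"dx": 0,"dy": 0,"dz": 0.4,"wx": 0,"wy": 0,"wz": 0},
    {"dx": 0,"dy": 0,"dz": 0.25,"wx": 0,"wy": 0,"wz": 0},
    {"dx": 0,"dy": 0,"dz": 0.13,"wx": 0,"wy": 0,"wz": 0},
    {"dx": 0,"dy": 0,"dz": 0,"wx": 0,"wy": 0,"wz": 0},
  ],
)

```text
time_s: 16.15
eef_pos: [536.1, 185.0, 139.9]
ee_rot: [-0.001, 0.08, 0.997, -0.0]
force: [0.6, 1.0, -0.7]
grip_width: 0.169
grip_force: 58.7
```

Request:
step_arm(
  increments=[
    {"dx": 0,"dy": 0,"dz": 0,"wx": 0,"wy": 0,"wz": 0},
    {"dx": 0,"dy": 0,"dz": 0,"wx": 0,"wy": 0,"wz": 0},
    {"dx": 0,"dy": 0,"dz": 0,"wx": 0,"wy": 0,"wz": 0},
    {"dx": 0,"dy": 0,"dz": 0,"wx": 0,"wy": 0,"wz": 0},
    {"dx": 0,"dy": 0,"dz": 0,"wx": 0,"wy": 0,"wz": 0},
  ],
)

```text
time_s: 16.65
eef_pos: [536.3, 185.0, 140.6]
ee_rot: [0.0, 0.08, 0.997, 0.0]
force: [-0.3, -0.4, -1.3]
grip_width: 0.165
grip_force: 58.7
```

```bash
python3 fin.py; python3 g.py 536.6 184.5 140 80.75; python3 - <<'E'
from h import *
c=cap("side"); 
for l in("blue_panel","white_tin","green_tin","orange_tin","valve_grip"):
    eyes.landmark_of
    for d in eyes.landmark_of("side",l)[:1]: print(l,w(c,d["point"]).round(1))
E
```

```text
panel by TCP [536.3 185.   95.7] seen [535.1 182.9] [114.1, 83.7] 170.5
0.97 [ 796.  -304.8   -3.2]
0.9 [533.1 181.1  89.1]
0.88 [ 6.247e+02 -4.213e+02 -2.000e-01]
t 16.75 pos [536.3 185.  140.6] yawY 80.8 tilt [ 0.  0. -1.] F [-0.7  0.5 -1. ] grip 58.7 14.5 j [ 0.13  0.49  1.5  -0.    1.15 -1.28]
wz first 0.0 then units dx,dy,dz -0.02 -0.02 0.02
blue_panel [ 462.9 -277.3   38.2]
white_tin [682.3 -63.    2.3]
green_tin [543.1 -63.5   3.8]
orange_tin [432.8 -61.2  -2.3]
valve_grip [606.  290.1 104.6]
```

View pics/fin.png

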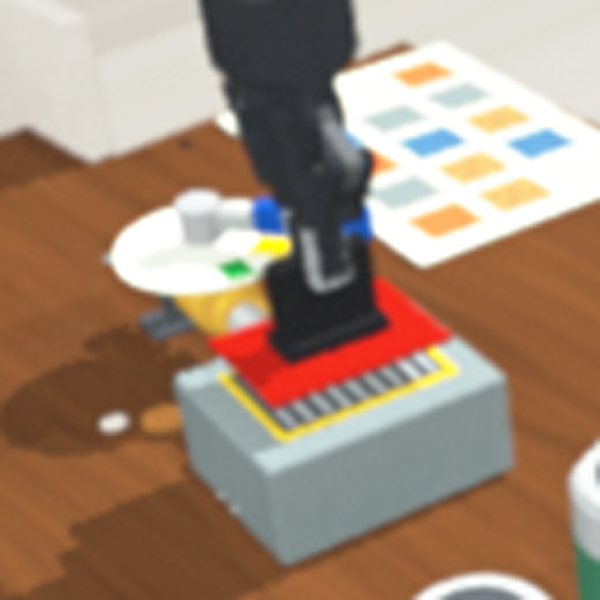

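The picture shows the panel level and square just above the yellow frame. The lever, tins and blue panel haven't moved. Handing in.

```bash
python3 -c "
from rig import finish_job
print(finish_job())"
```

```text
the job is handed in; nothing more can be done
None
```

The job is handed in at about 17 s of the 59 s allowed: the valve measures half open at the yellow mark, and the red panel is held still, level and square about 2 cm above the grille, centred to within about 2 mm; the tins and blue panel show no movement in the camera check.

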